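# Load a ratchet ledge and hoist it to the top rung

## Task

Lift the empty ledge of the ladder stand by its red handle past the middle rung until the pawl swings out over the rung, lower it to hang there and let go. Then put every thread spool (upright) and wax lump (flat) that lies on the robot's side of the stand onto the ledge, and afterwards hoist the loaded ledge in the same way so that it hangs by its pawl on the top rung with everything still in place on it. Leave all other things on the table, also those behind the stand, where they are.

Things in the scene. Friction and masses are not known exactly. Their poses are not given: they have to be found in the camera images.
- stand: the ladder stand, fixed to the table: dark wooden base 470 mm long and 14 mm thick, two dark steel uprights 190 mm high joined by three brass rungs, 60 mm apart. A wooden guard board 10 mm thick runs along its front at x = -0.0475 in this frame; its top is 85 mm above the table. Origin on the table under the ledge's middle; x points away from the front board towards the uprights (x = 0.088), y along the ledge, z up. It stands in a different place and yaw each time
- ledge (a joint): height of the sliding ledge above its parked position, m (upward positive): 0 parked on the bottom rung, 0.06 hanging on the middle rung, 0.12 hanging on the top rung, 0.155 upper stop. Going up, the pawl ducks under each rung and swings out over it once the ledge is about 0.02 above that rung's hanging value; lowered after that, the ledge hangs on that rung, and cannot go down past it again. The empty ledge weighs 0.35 to 0.5 kg and sinks slowly when let go
- pawl (a joint): angle of the steel gravity pawl at the ledge's back, rad: 0 level (swung out, ready to hang or hanging on a rung), up to about 1 while a rung pushes its nose down
- ledge_top (a point): centre of the upper face of the ledge, a light wooden board 442 mm long inside (along its y) and 64 mm deep inside (along its x) with an aluminium lip 8 mm high all round; axes as those of the stand. Height above the table is 0.045 + joint ledge. Behind the middle a blue riser 32 mm wide (x 0.038 to 0.054) carries the handle, whose red bar spans x -0.045 to 0.053 over the ledge; so goods go to the left and right of the middle, 70 mm or more from it
- handle_grip (a point): grip point on the ledge's red handle, a level bar 14 x 14 mm in section and 98 mm long that lies along the stand's x, 135 mm above the ledge's face; pinch it from above, across the stand's y. Moves with the ledge. Axes as those of the stand
- spool_natural_mid (a point): thread spool with natural beige thread and wooden discs, 46 mm in diameter at its end discs, 60 mm tall, 70 g, standing on its end. Point at its centre, 30 mm above its foot; z axis up along the spool. May be absent
- spool_black_mid (a point): thread spool with black thread and white discs, 46 mm in diameter at its end discs, 60 mm tall, 70 g, standing on its end. Point at its centre, 30 mm above its foot; z axis up along the spool. May be absent
- spool_red_mid (a point): thread spool with red thread and wooden discs, 46 mm in diameter at its end discs, 60 mm tall, 70 g, standing on its end. Point at its centre, 30 mm above its foot; z axis up along the spool. May be absent
- wax_one_mid (a point): yellow-brown lump of thread wax (one of two alike), 37 mm along its x, 53 mm along its y, 24 mm thick, 60 g, lying flat. Point at its centre, 12 mm above its underside; z axis up; grip it across the 37 mm. May be absent
- wax_two_mid (a point): yellow-brown lump of thread wax (one of two alike), 37 mm along its x, 53 mm along its y, 24 mm thick, 60 g, lying flat. Point at its centre, 12 mm above its underside; z axis up; grip it across the 37 mm. May be absent
- red_tin: round red glue tin, 89 mm wide, 76 mm tall; a bystander, to be left alone. Origin at the centre of its underside
- paste_jar: paste jar with white screw lid, 69 mm wide, 73 mm tall; a bystander, to be left alone. Origin at the centre of its underside
Things that resemble listed ones, but are neither listed nor needed, are in the scene too. Leave any blue look-alike of the part that bears spool_black_mid alone.

How it is judged:
On the way, in this order (a step that is already met when the one before it is completed fails the run):
1. the empty ledge hangs by its pawl on the middle rung, the handle let go (value of joint ledge between 0.055 and 0.065 m and value of joint pawl below 0.15 rad and distance between the grasp point and handle_grip above 0.05 m), for 0.3 s.
2. all spools stand upright and all wax lumps lie flat on the ledge while it hangs on the middle rung (value of joint ledge between 0.055 and 0.065 m and value of joint pawl below 0.15 rad and x of spool_natural_mid in the frame of ledge_top between -0.02 and 0.02 m and y of spool_natural_mid in the frame of ledge_top between -0.205 and 0.205 m and z of spool_natural_mid in the frame of ledge_top between 0.022 and 0.038 m and angle between each of spool_natural_mid, spool_black_mid, spool_red_mid, wax_one_mid, wax_two_mid's own z axis and vertical below 0.15 rad and x of spool_black_mid in the frame of ledge_top between -0.02 and 0.02 m and y of spool_black_mid in the frame of ledge_top between -0.205 and 0.205 m and z of spool_black_mid in the frame of ledge_top between 0.022 and 0.038 m and x of spool_red_mid in the frame of ledge_top between -0.02 and 0.02 m and y of spool_red_mid in the frame of ledge_top between -0.205 and 0.205 m and z of spool_red_mid in the frame of ledge_top between 0.022 and 0.038 m and x of wax_one_mid in the frame of ledge_top between -0.02 and 0.02 m and y of wax_one_mid in the frame of ledge_top between -0.205 and 0.205 m and z of wax_one_mid in the frame of ledge_top between 0.004 and 0.02 m and x of wax_two_mid in the frame of ledge_top between -0.02 and 0.02 m and y of wax_two_mid in the frame of ledge_top between -0.205 and 0.205 m and z of wax_two_mid in the frame of ledge_top between 0.004 and 0.02 m), for 0.3 s.
3. the loaded ledge has been lifted past the top rung (value of joint ledge above 0.132 m).
At the end, for the whole second after the job is handed in: The ledge hangs on the top rung (joint ledge 0.12 within 5 mm, pawl within 0.15 rad of level); every spool present stands upright and every wax lump lies flat on it: centre within 20 mm of its middle line and 205 mm of its middle, underside within 8 mm of the board, tilt under 0.15 rad (value of joint ledge between 0.115 and 0.125 m and value of joint pawl below 0.15 rad and x of spool_natural_mid in the frame of ledge_top between -0.02 and 0.02 m and y of spool_natural_mid in the frame of ledge_top between -0.205 and 0.205 m and z of spool_natural_mid in the frame of ledge_top between 0.022 and 0.038 m and angle between each of spool_natural_mid, spool_black_mid, spool_red_mid, wax_one_mid, wax_two_mid's own z axis and vertical below 0.15 rad and x of spool_black_mid in the frame of ledge_top between -0.02 and 0.02 m and y of spool_black_mid in the frame of ledge_top between -0.205 and 0.205 m and z of spool_black_mid in the frame of ledge_top between 0.022 and 0.038 m and x of spool_red_mid in the frame of ledge_top between -0.02 and 0.02 m and y of spool_red_mid in the frame of ledge_top between -0.205 and 0.205 m and z of spool_red_mid in the frame of ledge_top between 0.022 and 0.038 m and x of wax_one_mid in the frame of ledge_top between -0.02 and 0.02 m and y of wax_one_mid in the frame of ledge_top between -0.205 and 0.205 m and z of wax_one_mid in the frame of ledge_top between 0.004 and 0.02 m and x of wax_two_mid in the frame of ledge_top between -0.02 and 0.02 m and y of wax_two_mid in the frame of ledge_top between -0.205 and 0.205 m and z of wax_two_mid in the frame of ledge_top between 0.004 and 0.02 m); the robot touches nothing.
It fails at once if a bystander (red tin or paste jar) is moved more than 4 cm (distance of any of red_tin, paste_jar from where it was at the start of the episode above 0.04 m).
Of spool_natural, spool_black, spool_red, wax_one, wax_two only 3 to 5 are there at a start; the rules pass over those that are not, and their reading is None.
At some moment in a run one of wax_one, wax_two may be knocked a few centimetres aside while the robot is not near it.
Once in a run the grip may slacken for a moment while it holds something.
It also fails if it takes over 210 s, if anything falls off the work surface, if the arm or the gripper's body presses on something with over 40 N, if the wrist force passes 120 N, or if a joint passes its speed limit or range.

## Robot

A 6-joint arm with a two-finger parallel gripper is mounted at the origin on a cart in front of the work surface, level with it; the furniture and walls round the work are solid. World frame = base frame: x ahead of the robot, y to its left, z up, the work surface at z = 0. Lengths are in m, angles in rad, forces in N, time in s.
With the tool pointing down it reaches from about 0.35 to 0.8 m from the base axis. Payload 7.3 kg.
Tool frame: the origin (TCP) lies at the very end of the fingers, on their centre line; the grasp point (between the pads) lies 19 mm behind it (env.tcp_to_grasp is the distance from the TCP to the grasp point, in m); z points along the fingers, y is the line along which they close (so a half turn about z gives the same grasp; the last joint's range is limited). The gripper opens to 85 mm and grips with 20 to 120 N. Pads are 22 mm wide; open, the fingers measure 114 mm over their backs; the gripper's body (76 mm by 85 mm) begins 54 mm behind the grasp point. The pads swing forward as they close: fully open they stand 13 mm farther back than shut.
Start: joints at [-1.449, 0.342, 1.524, -0, 1.275, -0.146], TCP at [0.139, -0.506, 0.231] pointing down, gripper open.
Joint ranges: [-2.53, 2.53], [-0.77, 2.02], [0.04, 2.7], [-1, 4.14], [0.28, 2.66], [-3.11, 3.11]. Speed limits (rad/s): [2.57, 2.57, 3.14, 3.14, 3.14, 3.14].

## Interface

Orientations are given as a unit quaternion [x, y, z, w].
In Python, from bench import env gives the robot as it stands.
- The arm moves only by the tool apply_moves, never from a script. Its argument "increments" is a list of rows, each a list of 5 numbers: the closure in counts, from 0 (fully open) to 255 (shut), then the shift along the tool's x, y, z in m, then the turn about the tool's z in degrees. A call has 1 to 12 rows; each row shifts and turns the commanded pose from where the row before left it, along the tool's axes as they then stand; what a row does not reach is not made up. A row lasts 1/10 s, in which the tool goes at most 50 mm and 8.59 degrees, less where a joint would pass 70% of its speed; a pose out of reach is approached as far as the arm can. A call with a gripper value outside its range is refused whole. The fingers move at their own pace and stop on an object; "grip_force" is the grip in N (left out, the last holds). Time passes only in rows, so rows that do not move let the fingers close. It gives the time, the measured TCP pose, the force, the opening and the grip force at its end, in the units of the state.
- env.observe(): the state, without advancing time (a new reading comes with each control period).
- env.get_image(name): name is "scene" or "top"; returns a dict with "frame" (400x640x3 uint8, red, green, blue), "fx", "fy", "cx", "cy" (pixels), "rvec" (rotation vector, rad) and "tvec" (3), from world to camera coordinates, as OpenCV has them. Camera axes: x right, y down, z forward; pixel columns grow to the right and rows downward; lengths in m; the calibration is good to about 2 mm. A picture is of the moment at which its call begins. There is no depth.
- env.hand_in(): hands the job in; it is judged then, once.
The state is a dict: "time": time; "joint_positions": joint angles; "joint_velocities": joint speeds; "effort": joint torques, N m; "position": TCP position; "eef_rot": TCP orientation; "wrist_force": force on the tool from outside, world axes, zero at the start; "ft_torque": the same for the moment, N m; "gripper_width": finger opening in m; "finger_force": force on a finger pad.
Only numpy, scipy, OpenCV 4.12 (cv2) and the standard library are available. Lean on these libraries where they do the work, as an engineer would, in place of code of your own. Each camera call takes 0.05 s, during which the arm holds its last target. There are 200 camera calls.

## Working session

There is one attempt and no reset: what is moved stays moved. The work goes in short steps, Python scripts to look and compute and a tool call to move; the robot and the scene stay as the last step left them, time stands still between calls to the robot, and variables do not carry over. Pictures are saved under pics/ and viewed, at most 14 in all, crops included, and the job is handed in when it is done.

Besides the shell and the picture viewer there is one more tool, called after ">>>" as name(argument=value, ...), one argument or row to a line, values as JSON. apply_moves: Moves the arm, as the interface text tells. Its arguments: {"type":"object","properties":{"increments":{"type":"array"},"grip_force":{"type":"number"}},"required":["increments"]}

```bash
mkdir -p pics; ls; cat > h.py <<'E'
import numpy as np,cv2
from bench import env
def grab(n):
    d=env.get_image(n); d['K']=np.array([[d['fx'],0,d['cx']],[0,d['fy'],d['cy']],[0,0,1.]]); d['R']=cv2.Rodrigues(np.array(d['rvec'],float))[0]; d['t']=np.array(d['tvec'],float).reshape(3)
    d['bgr']=cv2.cvtColor(d['frame'],cv2.COLOR_RGB2BGR); return d
def onplane(d,uv,z):
    r=d['R'].T@np.array([(uv[0]-d['cx'])/d['fx'],(uv[1]-d['cy'])/d['fy'],1.]); c=-d['R'].T@d['t']
    return c+r*(z-c[2])/r[2]
def proj(d,P):
    return cv2.projectPoints(np.array(P,float).reshape(-1,3),np.array(d['rvec'],float),d['t'],d['K'],None)[0].reshape(-1,2)
E
python3 - <<'E'
from h import *
for n in('scene','top'):
    d=grab(n); cv2.imwrite(f'pics/{n}0.png',d['bgr']); print(n,d['fx'],d['cx'],d['cy'],-d['R'].T@d['t'],d['R'].round(3).tolist())
print(env.observe())
E
```

```text
pics
scene 456.4428914082496 323.8180480562153 198.90296003165722 [-0.43483404 -0.67668341  0.98607798] [[0.574, -0.818, -0.006], [-0.491, -0.338, -0.803], [0.655, 0.464, -0.596]]
top 418.77434561755746 315.8101850993656 203.87597483443142 [ 0.41307743 -0.02464743  1.2526229 ] [[0.028, -1.0, -0.008], [-0.993, -0.027, -0.111], [0.111, 0.011, -0.994]]
{'time': 0.1, 'joint_positions': array([-1.44901435e+00,  3.42629099e-01,  1.52495425e+00,  3.03884010e-05,
        1.27544293e+00, -1.45990260e-01]), 'joint_velocities': array([-0.00076359,  0.00072294,  0.00062618,  0.00232018, -0.00187052,
       -0.00059525]), 'effort': array([ 3.47276240e-03, -4.34444118e+01, -2.46491933e+01, -1.20823906e-04,
        4.70461251e-03,  5.09849656e-06]), 'position': array([ 0.13889452, -0.50589493,  0.23069647]), 'eef_rot': array([ 9.91050971e-01,  1.33482054e-01,  2.32082323e-05, -7.16584209e-04]), 'wrist_force': array([0.7099844 , 0.19049341, 0.05127354]), 'ft_torque': array([-0.03269237,  0.0277285 ,  0.02314535]), 'finger_force': 0.0, 'gripper_width': 0.08523829766561389}
```

View pics/scene0.png

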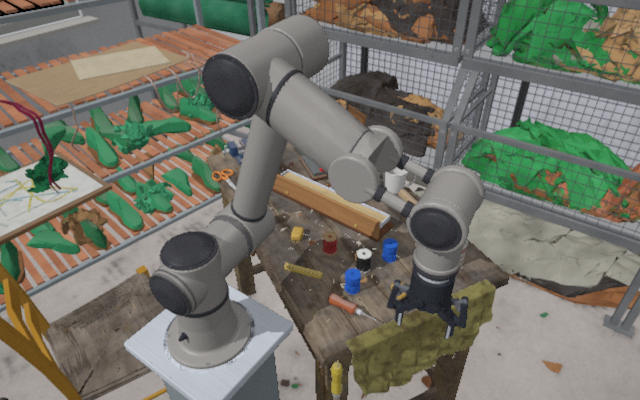

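View pics/top0.png

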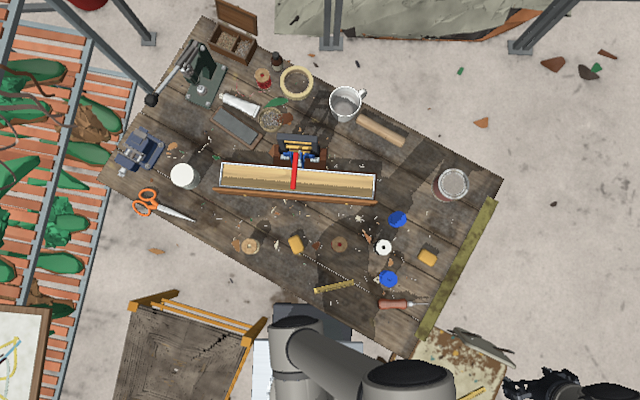

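Top view: the ledge runs from (220,175) to (375,187), with the red handle at (295,170). Candidates in front of the stand: (250,246) looks like the natural spool, (296,243) and (427,257) wax, (340,243) the red spool and (384,247) the black spool with white disc. (397,219) and (389,279) are blue look-alikes to leave alone, and the red thing at (263,77) is behind the stand. I'll confirm this in an enlarged crop.

```bash
python3 - <<'E'
from h import *
b=cv2.imread('pics/top0.png'); cv2.imwrite('pics/top0c.png',cv2.resize(b[140:300,210:450],None,fx=3.3,fy=3.3,interpolation=cv2.INTER_CUBIC))
d=grab('top'); hsv=cv2.cvtColor(d['bgr'],cv2.COLOR_BGR2HSV)
def blobs(lo,hi,roi,mn):
    m=cv2.inRange(hsv,lo,hi); k=np.zeros_like(m); k[roi[1]:roi[3],roi[0]:roi[2]]=255; m&=k
    for c in cv2.findContours(m,cv2.RETR_EXTERNAL,cv2.CHAIN_APPROX_NONE)[0]:
        a=cv2.contourArea(c)
        if a>=mn: yield a,cv2.minAreaRect(c),c
for nm,lo,hi,roi in(('yellow',(12,130,110),(28,255,255),(230,200,450,300)),('white',(0,0,190),(180,45,255),(360,230,400,262)),('handle',(0,180,120),(6,255,255),(280,140,310,195)),('wood',(8,40,110),(22,160,255),(230,225,360,262)),('ledgewood',(10,30,150),(28,140,255),(210,150,385,205)),('guard',(5,100,60),(20,255,200),(205,180,385,210))):
    for a,r,c in blobs(lo,hi,roi,25): print(nm,a,np.round(r[0],1),np.round(r[1],1),round(r[2],1),onplane(d,r[0],{'yellow':.024,'white':.06,'wood':.06,'handle':.187}.get(nm,.05)).round(4), np.round(cv2.boxPoints(r),1).tolist() if 'l' in nm else '')
E
```

```text
yellow 182.5 [427.2 257.4] [17.9 11.9] 32.0 [ 0.4025 -0.3385  0.024 ] [[416.5, 257.70001220703125], [422.79998779296875, 247.60000610351562], [437.8999938964844, 257.1000061035156], [431.70001220703125, 267.20001220703125]]
yellow 177.5 [295.6 244.2] [17.9 11.6] 63.4 [0.43  0.045 0.024] [[286.3999938964844, 238.8000030517578], [296.79998779296875, 233.60000610351562], [304.79998779296875, 249.60000610351562], [294.3999938964844, 254.8000030517578]]
yellow 147.5 [342. 202.] [ 4. 68.] 90.0 [ 0.5577 -0.0878  0.024 ] [[308.0, 200.0], [376.0, 200.0], [376.0, 204.0], [308.0, 204.0]]
white 157.0 [383. 247.] [14. 14.] 90.0 [ 0.4285 -0.2046  0.06  ] 
handle 124.0 [293.9 170. ] [ 4.9 36.3] 5.0 [0.6184 0.0464 0.187 ] [[289.8999938964844, 187.89999389648438], [293.1000061035156, 151.6999969482422], [297.8999938964844, 152.1999969482422], [294.79998779296875, 188.3000030517578]]
wood 161.5 [339. 244.] [14. 14.] 90.0 [ 0.4335 -0.08    0.06  ] 
wood 196.0 [296.  245.5] [20.6 12.1] 63.4 [0.4258 0.0417 0.06  ] 
wood 69.0 [320.2 225.3] [12.8 14.9] 47.7 [ 0.4851 -0.0253  0.06  ] 
wood 643.0 [244.5 242. ] [34. 29.] 90.0 [0.4317 0.1884 0.06  ] 
ledgewood 149.5 [294.  195.1] [164.6   2. ] 4.8 [0.5711 0.0529 0.05  ] [[211.89999389648438, 189.1999969482422], [212.10000610351562, 187.3000030517578], [376.1000061035156, 200.89999389648438], [375.8999938964844, 202.89999389648438]]
ledgewood 911.0 [334.2 179.5] [76.6 13.4] 4.8 [ 0.62   -0.0625  0.05  ] [[295.5, 183.0], [296.6000061035156, 169.60000610351562], [372.8999938964844, 176.0], [371.79998779296875, 189.3000030517578]]
ledgewood 815.5 [256.8 173. ] [68.1 13.5] 4.6 [0.6332 0.1637 0.05  ] [[222.3000030517578, 176.89999389648438], [223.39999389648438, 163.5], [291.20001220703125, 169.0], [290.20001220703125, 182.39999389648438]]
guard 894.5 [294.4 196.4] [165.7   6.7] 4.8 [0.5673 0.0515 0.05  ]
```

View pics/top0c.png

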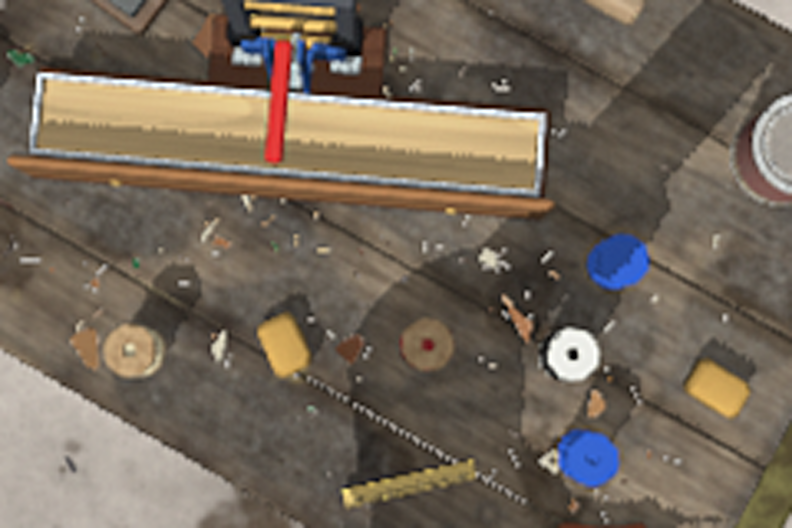

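The crop confirms it: natural spool at (250,246), red at (339,244), black at (384,247), wax at (296,244) and (427,257), plus two plain blue look-alikes. All five goods are on the robot's side. Next I compute the stand pose.

```bash
cat >> h.py <<'E'
def tool():
    s=env.observe(); qx,qy,qz,qw=s['eef_rot']; return s,np.array(s['position']),np.arctan2(2*(qx*qy+qw*qz),1-2*(qy*qy+qz*qz))
def go(x,y,z,yaw):
    "turn needed first (deg), then shift in tool axes after the turn; also before turn. z = TCP height, yaw = world angle of tool x (rad)"
    s,p,a=tool(); dt=(a-yaw+np.pi/2)%np.pi-np.pi/2; D=np.array([x,y])-p[:2]
    f=lambda a:np.array([D@[np.cos(a),np.sin(a)],D@[np.sin(a),-np.cos(a)],p[2]-z]).round(4)
    print('t',round(s['time'],2),'turn',np.degrees(dt).round(2),'shift after turn',f(a-dt),'| before',f(a))
def blobs(d,lo,hi,roi,mn=25):
    hsv=cv2.cvtColor(d['bgr'],cv2.COLOR_BGR2HSV); m=cv2.inRange(hsv,lo,hi); k=np.zeros_like(m); k[roi[1]:roi[3],roi[0]:roi[2]]=255; m&=k
    return [c for c in cv2.findContours(m,cv2.RETR_EXTERNAL,cv2.CHAIN_APPROX_NONE)[0] if cv2.contourArea(c)>=mn]
E
python3 - <<'E'
from h import *
d=grab('top')
C=[onplane(d,u,.053) for u in((221.2,161.8),(375.2,174.2),(373.9,198.5),(220,185.5))]; C=np.array(C)
print(C.round(4)); print(np.linalg.norm(np.roll(C,-1,0)-C,axis=1), C.mean(0))
e=C[[0,3]].mean(0)-C[[1,2]].mean(0); print('y-axis angle-90',np.degrees(np.arctan2(e[1],e[0]))-90)
h=[onplane(d,u,.187) for u in((295.5,152),(292.3,188))]; v=h[0]-h[1]; print('handle',h,np.linalg.norm(v),np.degrees(np.arctan2(v[1],v[0])))
g=[onplane(d,u,.085) for u in((212,188.5),(376,202))]; print('guard edge',g,np.linalg.norm(g[0]-g[1]))
E
```

```text
[[ 0.663   0.2687  0.053 ]
 [ 0.6381 -0.1809  0.053 ]
 [ 0.5669 -0.178   0.053 ]
 [ 0.593   0.2684  0.053 ]]
[0.45026707 0.07122372 0.44723523 0.07001674] [0.61526185 0.04453902 0.053     ]
y-axis angle-90 -3.252703082763958
handle [array([0.66601335, 0.04396838, 0.187     ]), array([0.57134908, 0.04905732, 0.187     ])] 0.09480095221949263 -3.0771317414265513
guard edge [array([0.57902906, 0.28278651, 0.085     ]), array([ 0.55311298, -0.17994649,  0.085     ])] 0.4634581645724987
```

```bash
cat >> h.py <<'E'
S=np.array([.6152,.045]); YAW=np.radians(-3.2)
def st(x,y): return S+np.array([[np.cos(YAW),-np.sin(YAW)],[np.sin(YAW),np.cos(YAW)]])@[x,y]
E
python3 -c "
from h import *
print(st(.004,0)); go(*st(.004,0),.25,YAW)"
```

```text
[0.61919376 0.04477671]
t 0.2 turn 18.54 shift after turn [ 0.4488 -0.5768 -0.0191] | before [ 0.6089 -0.4041 -0.0191]
```

>>> apply_moves(
  increments=[
    [0,0,0,-0.006,6.2],
    [0,0,0,-0.006,6.2],
    [0,0,0,-0.007,6.1],
    [0,0.028,-0.036,0,0],
    [0,0.028,-0.036,0,0],
    [0,0.028,-0.036,0,0],
    [0,0.028,-0.036,0,0],
    [0,0.028,-0.036,0,0],
    [0,0.028,-0.036,0,0],
    [0,0.028,-0.036,0,0],
    [0,0.028,-0.036,0,0],
    [0,0.028,-0.036,0,0],
  ],
  grip_force=40,
)

```text
time: 1.4
position: [0.4093, -0.195, 0.2504]
eef_rot: [1.0, -0.028, 0.0, 0.0]
wrist_force: [0.1, -0.8, -1.2]
gripper_width: 0.0856
finger_force: 0.0
```

>>> apply_moves(
  increments=[
    [0,0.028,-0.036,0,0],
    [0,0.028,-0.036,0,0],
    [0,0.028,-0.036,0,0],
    [0,0.028,-0.036,0,0],
    [0,0.028,-0.036,0,0],
    [0,0.028,-0.036,0,0],
    [0,0,0,0,0],
    [0,0,0,0,0],
  ],
)

```text
time: 2.2
position: [0.588, 0.0106, 0.2494]
eef_rot: [1.0, -0.027, -0.001, 0.0]
wrist_force: [-0.4, 0.3, -0.8]
gripper_width: 0.0855
finger_force: 0.0
```

```bash
python3 -c "
from h import *
go(*st(.004,0),.161,YAW)"
```

```text
t 2.2 turn 0.16 shift after turn [ 0.0292 -0.0359  0.0884] | before [ 0.0293 -0.0358  0.0884]
```

>>> apply_moves(
  increments=[
    [0,0.029,-0.036,0,0],
    [0,0,0,0,0],
    [0,0,0,0.03,0],
    [0,0,0,0.03,0],
    [0,0,0,0.028,0],
    [0,0,0,0,0],
    [255,0,0,0,0],
    [255,0,0,0,0],
    [255,0,0,0,0],
    [255,0,0,0,0],
    [255,0,0,0,0],
    [255,0,0,0,0],
  ],
)

```text
time: 3.4
position: [0.6194, 0.0457, 0.1634]
eef_rot: [1.0, -0.027, 0.001, -0.001]
wrist_force: [-0.2, 5.2, 4.4]
gripper_width: 0.013
finger_force: 42.4
```

>>> apply_moves(
  increments=[
    [255,0,0,0,0],
    [255,0,0,0,0],
    [255,0,0,0,0],
  ],
  grip_force=60,
)

```text
time: 3.7
position: [0.6194, 0.0458, 0.1634]
eef_rot: [1.0, -0.027, 0.001, -0.001]
wrist_force: [-1.2, 5.8, 3.9]
gripper_width: 0.0127
finger_force: 60.9
```

>>> apply_moves(
  increments=[
    [255,0,0,-0.01,0],
    [255,0,0,-0.01,0],
    [255,0,0,-0.01,0],
    [255,0,0,-0.01,0],
    [255,0,0,-0.01,0],
    [255,0,0,-0.01,0],
    [255,0,0,-0.01,0],
    [255,0,0,-0.01,0],
    [255,0,0,-0.008,0],
    [255,0,0,0,0],
    [255,0,0,0,0],
    [255,0,0,0,0],
  ],
)

```text
time: 4.9
position: [0.6193, 0.0458, 0.2501]
eef_rot: [1.0, -0.027, 0.0, -0.001]
wrist_force: [2.4, 5.6, -2.3]
gripper_width: 0.0127
finger_force: 59.9
```

>>> apply_moves(
  increments=[
    [255,0,0,0.005,0],
    [255,0,0,0.005,0],
    [255,0,0,0.005,0],
    [255,0,0,0.005,0],
    [255,0,0,0.003,0],
    [255,0,0,0.002,0],
    [255,0,0,0.001,0],
    [255,0,0,0,0],
    [255,0,0,0,0],
  ],
)

```text
time: 5.8
position: [0.6193, 0.0458, 0.2238]
eef_rot: [1.0, -0.027, 0.0, -0.001]
wrist_force: [2.7, 5.3, -4.4]
gripper_width: 0.0127
finger_force: 59.8
```

```bash
python3 - <<'E'
from h import *
d=grab('scene'); cv2.imwrite('pics/s1.png',cv2.resize(d['bgr'][140:300,240:480],None,fx=3,fy=3)); print(env.observe()['wrist_force'])
E
```

```text
[ 2.93343991  5.18077294 -4.00439236]
```

View pics/s1.png

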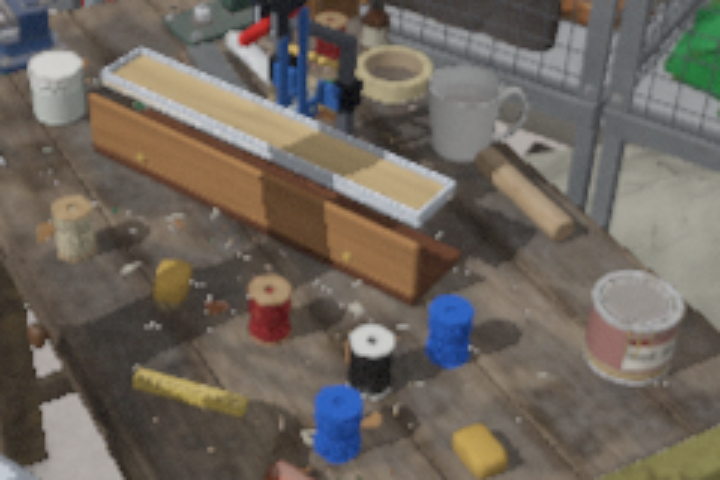

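The ledge is raised above the guard and all five goods are confirmed, with natural at crop (73,228). I'll lower a touch until the pawl takes the load.

>>> apply_moves(
  increments=[
    [255,0,0,0.001,0],
    [255,0,0,0.001,0],
    [255,0,0,0.001,0],
    [255,0,0,0,0],
    [255,0,0,0,0],
  ],
)

```text
time: 6.35
position: [0.6194, 0.0457, 0.2225]
eef_rot: [1.0, -0.027, 0.001, -0.001]
wrist_force: [-0.2, 4.9, 4.5]
gripper_width: 0.0128
finger_force: 61.0
```

Force reversed, so the ledge is resting on the rung. Release and go up.

>>> apply_moves(
  increments=[
    [150,0,0,0,0],
    [100,0,0,0,0],
    [80,0,0,0,0],
    [80,0,0,0,0],
    [80,0,0,-0.02,0],
    [80,0,0,-0.03,0],
    [80,0,0,-0.04,0],
    [80,0,0,0,0],
    [80,0,0,0,0],
    [80,0,0,0,0],
  ],
  grip_force=40,
)

```text
time: 7.35
position: [0.6185, 0.044, 0.3099]
eef_rot: [1.0, -0.028, -0.001, 0.0]
wrist_force: [1.4, 0.3, 0.3]
gripper_width: 0.0586
finger_force: 0.0
```

```bash
sed -i 's/S=np.array(\[.6152,.045\])/S=np.array([.6152,.046])/' h.py; cat >> h.py <<'E'
def goods(show=True):
    d=grab('top'); out={}
    for k,lo,hi,roi,z in(('wax',(12,130,110),(28,255,255),(215,205,460,300),.024),('white',(0,0,190),(180,45,255),(360,225,402,270),.06)):
        for c in blobs(d,lo,hi,roi,60):
            r=cv2.minAreaRect(c); P=np.array([onplane(d,u,z) for u in cv2.boxPoints(r)]); e=P[1]-P[0],P[2]-P[1]; l=max(e,key=np.linalg.norm)
            print(k,np.round(r[0],1),P.mean(0).round(4),'sides',[np.linalg.norm(v).round(4) for v in e],'long axis deg',np.degrees(np.arctan2(l[1],l[0])).round(1))
    g=cv2.medianBlur(cv2.cvtColor(d['bgr'],cv2.COLOR_BGR2GRAY),3)
    return d
E
python3 - <<'E'
from h import *
d=goods()
# disc of natural and red: circles
g=cv2.resize(cv2.cvtColor(d['bgr'],cv2.COLOR_BGR2GRAY)[225:270,230:410],None,fx=4,fy=4,interpolation=cv2.INTER_CUBIC)
c=cv2.HoughCircles(g,cv2.HOUGH_GRADIENT,1.5,60,param1=120,param2=22,minRadius=27,maxRadius=40)
for x,y,r in c[0]:
    u=np.array([x/4+230-.375,y/4+225-.375]); print('circ',u.round(1),(r/4).round(1),onplane(d,u,.06).round(4))
print(env.observe()['position'], 'exp disc r px',418.8*.023/1.19)
cv2.imwrite('pics/t2.png',cv2.resize(d['bgr'][140:300,210:450],None,fx=3.3,fy=3.3,interpolation=cv2.INTER_CUBIC))
E
```

```text
wax [427.1 257.3] [ 0.4028 -0.3382  0.024 ] sides [np.float64(0.0353), np.float64(0.05)] long axis deg -115.2
white [383. 247.] [ 0.4285 -0.2046  0.06  ] sides [np.float64(0.0396), np.float64(0.0394)] long axis deg -88.4
circ [383.2 246.9] 8.0 [ 0.4286 -0.2051  0.06  ]
circ [338.2 243.9] 8.3 [ 0.4336 -0.0777  0.06  ]
[0.61843018 0.04404955 0.30965825] exp disc r px 8.094453781512605
```

View pics/t2.png

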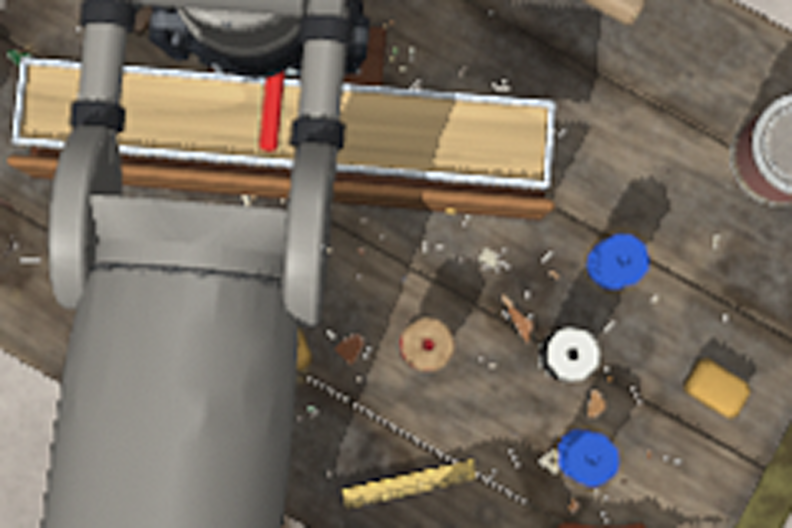

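Crop: the ledge hangs above the guard and the goods are unchanged. Red spool at (339,244), black at (383,247), wax at (427,257); the rest is hidden by the arm. I turn so the fingers close along stand x.

>>> apply_moves(
  increments=[
    [80,0,0,0,-8.2],
    [80,0,0,0,-8.2],
    [80,0,0,0,-8.2],
    [80,0,0,0,-8.2],
    [80,0,0,0,-8.2],
    [80,0,0,0,-8.2],
    [80,0,0,0,-8.2],
    [80,0,0,0,-8.2],
    [80,0,0,0,-8.2],
    [80,0,0,0,-8.2],
    [80,0,0,0,-8],
    [80,0,0,0,0],
  ],
)

```text
time: 8.6
position: [0.6186, 0.0441, 0.3099]
eef_rot: [0.726, 0.688, -0.001, -0.001]
wrist_force: [-0.1, -1.3, 0.3]
gripper_width: 0.0587
finger_force: 0.0
```

```bash
cat >> h.py <<'E'
Y2=YAW+np.pi/2
E
python3 - <<'E'
from h import *
print(env.observe()['joint_positions'].round(2))
go(.433,-.0795,.1,Y2)
E
```

```text
[-0.05  0.49  1.09 -0.    1.57  0.  ]
t 8.6 turn 0.11 shift after turn [-0.1338 -0.1784  0.2099] | before [-0.1334 -0.1787  0.2099]
```

>>> apply_moves(
  increments=[
    [80,-0.0267,-0.0357,0,0],
    [80,-0.0267,-0.0357,0,0],
    [80,-0.0267,-0.0357,0,0],
    [80,-0.0267,-0.0357,0,0],
    [80,-0.0267,-0.0357,0.03,0],
    [80,0,0,0.045,0],
    [80,0,0,0.045,0],
    [80,0,0,0.045,0],
    [80,0,0,0.045,0],
    [80,0,0,0,0],
    [80,0,0,0,0],
    [80,0,0,0,0],
  ],
)

```text
time: 9.8
position: [0.4374, -0.0781, 0.1054]
eef_rot: [0.727, 0.687, 0.001, 0.002]
wrist_force: [1.2, -0.4, 0.7]
gripper_width: 0.0589
finger_force: 0.0
```

```bash
python3 - <<'E'
from h import *
go(.433,-.0795,.016,Y2)
d=goods()
C=np.array([onplane(d,u,.113) for u in((553/3.3+209.7,102/3.3+139.7),(550/3.3+209.7,187/3.3+139.7),(15/3.3+209.7,143/3.3+139.7),(22/3.3+209.7,60/3.3+139.7))]);print(C.round(4),C.mean(0))
cv2.imwrite('pics/t3.png',cv2.resize(d['bgr'][140:300,210:450],None,fx=3.3,fy=3.3,interpolation=cv2.INTER_CUBIC))
E
```

```text
t 9.8 turn -0.02 shift after turn [-0.0016 -0.0043  0.0894] | before [-0.0016 -0.0043  0.0894]
wax [427.1 257.3] [ 0.4028 -0.3382  0.024 ] sides [np.float64(0.0353), np.float64(0.05)] long axis deg -115.2
wax [295.5 243.9] [0.4308 0.0453 0.024 ] sides [np.float64(0.0338), np.float64(0.0498)] long axis deg -154.9
white [385.9 247.6] [ 0.4272 -0.2128  0.06  ] sides [np.float64(0.0417), np.float64(0.0256)] long axis deg -12.4
[[ 0.6371 -0.1787  0.113 ]
 [ 0.5653 -0.177   0.113 ]
 [ 0.5904  0.2701  0.113 ]
 [ 0.6612  0.268   0.113 ]] [0.61350946 0.04558667 0.113     ]
```

View pics/t3.png

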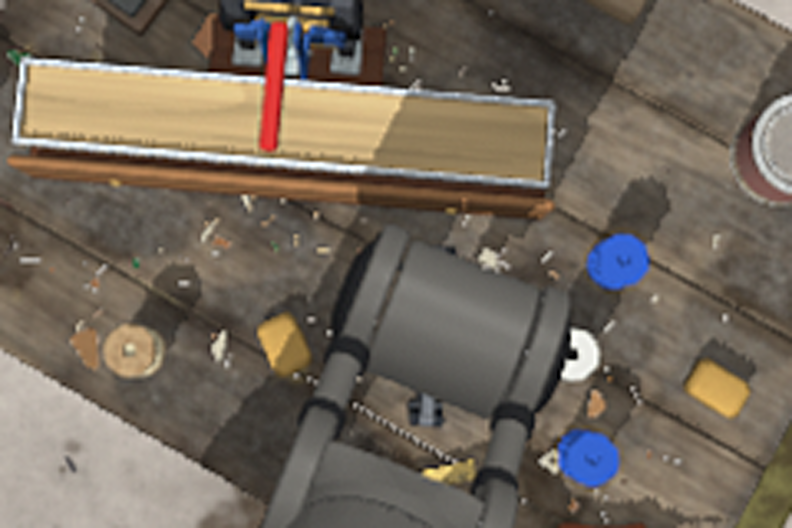

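The ledge hangs at the middle rung: lip size fits at z=0.113, centre (0.6135, 0.0456). Natural spool at crop (133,350), wax at (283,345). Grasping red.

>>> apply_moves(
  increments=[
    [80,-0.0016,-0.0043,0,0],
    [80,0,0,0.03,0],
    [80,0,0,0.03,0],
    [80,0,0,0.029,0],
    [80,0,0,0,0],
    [255,0,0,0,0],
    [255,0,0,0,0],
    [255,0,0,0,0],
    [255,0,0,0,0],
  ],
  grip_force=40,
)

```text
time: 10.75
position: [0.4323, -0.0793, 0.0155]
eef_rot: [0.726, 0.687, 0.0, 0.001]
wrist_force: [-1.0, 0.2, 6.3]
gripper_width: 0.045
finger_force: 41.5
```

```bash
sed -i 's/S=np.array(.*/S=np.array([.6145,.0458])/' h.py; python3 - <<'E'
from h import *
go(*st(0,-.138),.175,Y2); print(env.observe()['gripper_width'],env.observe()['position'])
E
```

```text
Traceback (most recent call last):
  File "h.py", line 31, in <module>
    Y2=YAW+np.pi/2
       ^^^
NameError: name 'YAW' is not defined
```

```bash
sed -i 's/^S=np.array(.*/S=np.array([.6145,.0458]); YAW=np.radians(-3.2)/' h.py; python3 - <<'E'
from h import *
go(*st(0,-.138),.175,Y2)
E
```

```text
t 10.75 turn 0.05 shift after turn [-0.0029  0.1749 -0.1595] | before [-0.0031  0.1749 -0.1595]
```

Lift to 0.175, move over the slot, stop.

>>> apply_moves(
  increments=[
    [255,0,0,-0.02,0],
    [255,0,0,-0.035,0],
    [255,0,0,-0.035,0],
    [255,0,0,-0.035,0],
    [255,0,0,-0.035,0],
    [255,-0.003,0.03,0,0],
    [255,0,0.035,0,0],
    [255,0,0.035,0,0],
    [255,0,0.035,0,0],
    [255,0,0.04,0,0],
    [255,0,0,0,0],
    [255,0,0,0,0],
  ],
)

```text
time: 11.95
position: [0.6059, -0.0914, 0.1738]
eef_rot: [0.726, 0.688, -0.0, -0.001]
wrist_force: [-0.7, 0.3, -1.6]
gripper_width: 0.045
finger_force: 41.4
```

```bash
python3 - <<'E'
from h import *
go(*st(0,-.138),.122,Y2)
d=grab('scene');cv2.imwrite('pics/s4.png',cv2.resize(d['bgr'][140:300,240:480],None,fx=3,fy=3))
E
```

```text
t 11.95 turn 0.07 shift after turn [-0.0005  0.0009  0.0518] | before [-0.0005  0.0009  0.0518]
```

View pics/s4.png

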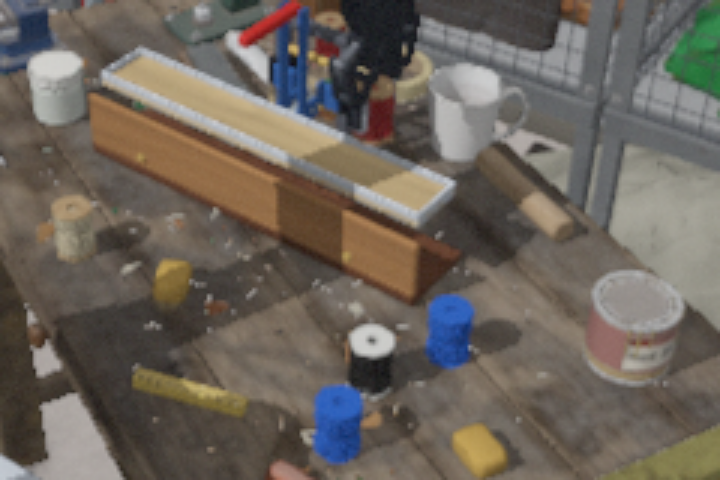

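Red hangs upright in the gripper (crop (378,110)). Lowering it.

>>> apply_moves(
  increments=[
    [255,0,0.001,0.025,0],
    [255,0,0,0.015,0],
    [255,0,0,0.009,0],
    [255,0,0,0.003,0],
    [255,0,0,0,0],
    [255,0,0,0,0],
  ],
)

```text
time: 12.6
position: [0.6075, -0.0919, 0.1234]
eef_rot: [0.726, 0.687, 0.0, 0.001]
wrist_force: [-0.3, 0.8, -0.7]
gripper_width: 0.0451
finger_force: 41.4
```

>>> apply_moves(
  increments=[
    [255,0,0,0.0015,0],
    [255,0,0,0.0015,0],
    [255,0,0,0,0],
    [110,0,0,0,0],
    [90,0,0,0,0],
    [80,0,0,0,0],
    [80,0,0,0,0],
    [80,0,0,-0.02,0],
    [80,0,0,-0.03,0],
    [80,0,0,-0.03,0],
    [80,0,0,-0.01,0],
    [80,0,0,0,0],
  ],
)

```text
time: 13.8
position: [0.6078, -0.0919, 0.2108]
eef_rot: [0.726, 0.687, 0.001, 0.001]
wrist_force: [0.1, 0.2, -0.1]
gripper_width: 0.0586
finger_force: 0.0
```

```bash
python3 - <<'E'
from h import *
go(.4282,-.2055,.12,Y2)
E
```

```text
t 13.8 turn 0.05 shift after turn [-0.1235 -0.173   0.0908] | before [-0.1233 -0.1731  0.0908]
```

>>> apply_moves(
  increments=[
    [80,-0.025,-0.035,0,0],
    [80,-0.025,-0.035,0,0],
    [80,-0.025,-0.035,0,0],
    [80,-0.025,-0.035,0,0],
    [80,-0.023,-0.033,0,0],
    [80,0,0,0.03,0],
    [80,0,0,0.03,0],
    [80,0,0,0.03,0],
    [80,0,0,0,0],
    [80,0,0,0,0],
  ],
)

```text
time: 14.8
position: [0.4272, -0.2046, 0.1188]
eef_rot: [0.726, 0.687, -0.0, -0.001]
wrist_force: [0.1, -0.6, 0.8]
gripper_width: 0.0585
finger_force: 0.0
```

```bash
python3 - <<'E'
from h import *
go(.4285,-.205,.016,Y2)
d=grab('scene');cv2.imwrite('pics/s5.png',cv2.resize(d['bgr'][140:300,240:480],None,fx=3,fy=3))
E
```

```text
t 14.8 turn 0.05 shift after turn [-0.0003  0.0014  0.1028] | before [-0.0003  0.0014  0.1028]
```

View pics/s5.png

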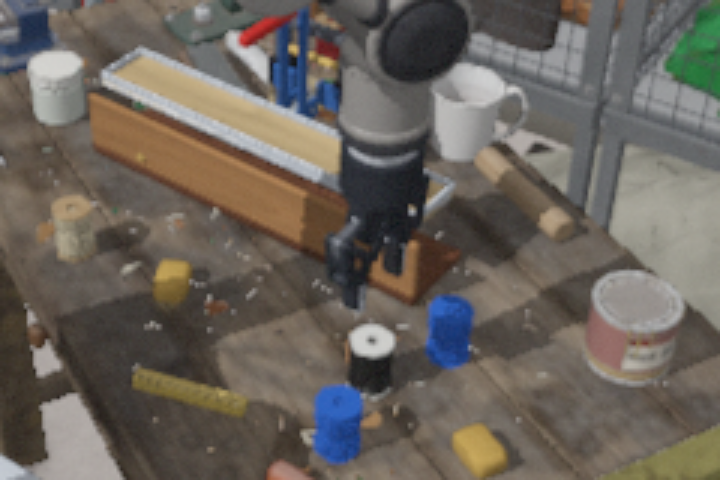

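The gripper is aligned above the black spool at crop (371,355), with the blue one at (449,330) clear. Red on the ledge is hidden by the arm for now.

>>> apply_moves(
  increments=[
    [80,0,0.0014,0.03,0],
    [80,0,0,0.03,0],
    [80,0,0,0.03,0],
    [80,0,0,0.013,0],
    [80,0,0,0,0],
    [255,0,0,0,0],
    [255,0,0,0,0],
    [255,0,0,0,0],
    [255,0,0,0,0],
  ],
)

```text
time: 15.75
position: [0.43, -0.2057, 0.0177]
eef_rot: [0.726, 0.687, 0.0, 0.002]
wrist_force: [0.9, 0.7, 8.2]
gripper_width: 0.0451
finger_force: 41.5
```

```bash
python3 - <<'E'
from h import *
go(*st(0,-.190),.175,Y2)
E
```

```text
t 15.75 turn 0.04 shift after turn [ 0.0714  0.1702 -0.1573] | before [ 0.0713  0.1702 -0.1573]
```

>>> apply_moves(
  increments=[
    [255,0,0,-0.02,0],
    [255,0,0,-0.035,0],
    [255,0,0,-0.035,0],
    [255,0,0,-0.035,0],
    [255,0,0,-0.033,0],
    [255,0.014,0.034,0,0],
    [255,0.014,0.034,0,0],
    [255,0.014,0.034,0,0],
    [255,0.014,0.034,0,0],
    [255,0.015,0.034,0,0],
    [255,0,0,0,0],
    [255,0,0,0,0],
  ],
)

```text
time: 16.95
position: [0.6027, -0.143, 0.1739]
eef_rot: [0.726, 0.688, -0.0, -0.0]
wrist_force: [-0.5, -0.3, -0.6]
gripper_width: 0.0451
finger_force: 41.3
```

```bash
python3 - <<'E'
from h import *
go(*st(0,-.190),.1235,Y2);print(env.observe()['gripper_width'])
E
```

```text
t 16.95 turn 0.12 shift after turn [-0.0009  0.0012  0.0504] | before [-0.0009  0.0012  0.0504]
0.04505394381429586
```

>>> apply_moves(
  increments=[
    [255,-0.001,0.001,0.025,0],
    [255,0,0,0.015,0],
    [255,0,0,0.008,0],
    [255,0,0,0.003,0],
    [255,0,0,0,0],
    [110,0,0,0,0],
    [90,0,0,0,0],
    [80,0,0,0,0],
    [80,0,0,0,0],
    [80,0,0,-0.02,0],
    [80,0,0,-0.03,0],
    [80,0,0,-0.04,0],
  ],
)

```text
time: 18.15
position: [0.6027, -0.1442, 0.2128]
eef_rot: [0.726, 0.687, -0.001, -0.002]
wrist_force: [1.0, 0.4, -0.7]
gripper_width: 0.0585
finger_force: 0.0
```

```bash
python3 - <<'E'
from h import *
d=goods()
go(.4028,-.3382,.12,np.radians(-115.2))
E
```

```text
wax [427.1 257.3] [ 0.4028 -0.3382  0.024 ] sides [np.float64(0.0353), np.float64(0.05)] long axis deg -115.2
wax [295.4 243.7] [0.4315 0.0456 0.024 ] sides [np.float64(0.0338), np.float64(0.0483)] long axis deg -154.9
t 18.2 turn 22.05 shift after turn [-0.261  -0.1017  0.1017] | before [-0.2037 -0.1922  0.1017]
```

```bash
python3 - <<'E'
from h import *
d=grab('top')
g=cv2.resize(d['bgr'][225:270,228:275],None,fx=10,fy=10,interpolation=cv2.INTER_CUBIC); cv2.imwrite('pics/n6.png',g)
p=onplane(d,(250,245.8),.06);print(p); go(p[0],p[1],.12,Y2)
cv2.imwrite('pics/t6.png',cv2.resize(d['bgr'][140:300,210:450],None,fx=3.3,fy=3.3,interpolation=cv2.INTER_CUBIC))
E
```

```text
[0.4213628  0.17223657 0.06      ]
t 18.25 turn 0.06 shift after turn [ 0.3068 -0.2023  0.0997] | before [ 0.307  -0.202   0.0997]
```

View pics/n6.png

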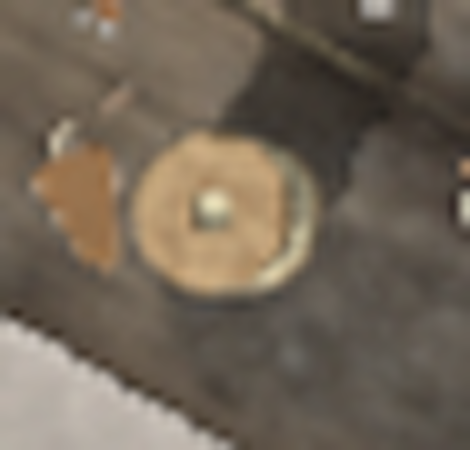

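Disc centre is at pixel (248.8,245.6), so the spool is at about (0.422, 0.1756). I back away first, then move sideways.

>>> apply_moves(
  increments=[
    [80,0,-0.04,0,0],
    [80,0,-0.04,0,0],
    [80,0.02,-0.04,0,0],
    [80,0.04,-0.02,0,0],
    [80,0.04,-0.02,0,0],
    [80,0.04,-0.02,0,0],
    [80,0.04,-0.02,0,0],
    [80,0.04,-0.001,0,0],
    [80,0.04,0,0,0],
    [80,0.04,0,0.03,0],
    [80,0.01,0,0.04,0],
    [80,0,0,0.03,0],
  ],
)

```text
time: 19.45
position: [0.4192, 0.1777, 0.1115]
eef_rot: [0.725, 0.689, -0.0, -0.0]
wrist_force: [0.1, -1.0, 0.2]
gripper_width: 0.0583
finger_force: 0.0
```

>>> apply_moves(
  increments=[
    [80,0,0,0,0],
    [80,0,0,0,0],
  ],
)

```text
time: 19.65
position: [0.4201, 0.176, 0.1137]
eef_rot: [0.726, 0.687, -0.0, -0.0]
wrist_force: [-0.8, 0.6, 0.7]
gripper_width: 0.0587
finger_force: 0.0
```

```bash
python3 - <<'E'
from h import *
go(.4222,.1756,.016,Y2)
d=goods()
cv2.imwrite('pics/t7.png',cv2.resize(d['bgr'][130:290,210:450],None,fx=3.3,fy=3.3,interpolation=cv2.INTER_CUBIC))
E
```

```text
t 19.65 turn 0.04 shift after turn [-0.0002  0.0021  0.0977] | before [-0.0002  0.0021  0.0977]
wax [427.2 257.3] [ 0.4026 -0.3383  0.024 ] sides [np.float64(0.0348), np.float64(0.0515)] long axis deg -120.8
wax [295.4 243.8] [0.4312 0.0457 0.024 ] sides [np.float64(0.034), np.float64(0.0496)] long axis deg -151.6
```

View pics/t7.png

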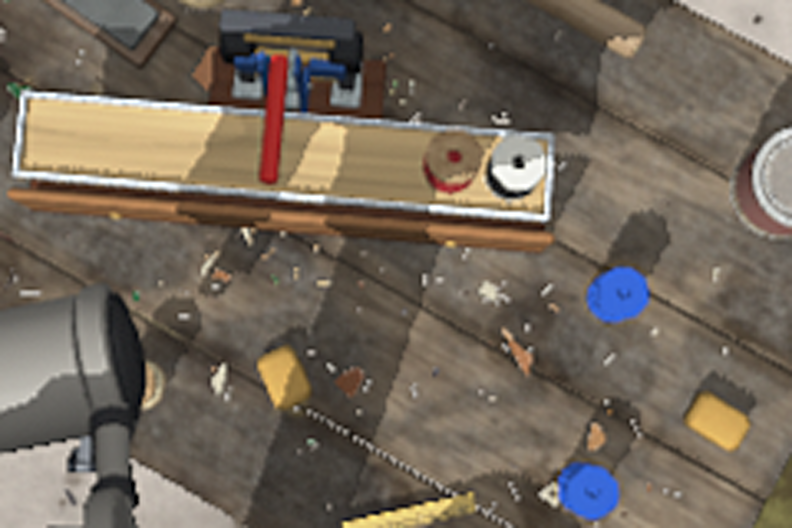

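Red (453,155) and black (517,160) stand upright on the ledge. Grasping natural.

>>> apply_moves(
  increments=[
    [80,0,0.002,0.03,0],
    [80,0,0,0.03,0],
    [80,0,0,0.03,0],
    [80,0,0,0.009,0],
    [80,0,0,0,0],
    [255,0,0,0,0],
    [255,0,0,0,0],
    [255,0,0,0,0],
    [255,0,0,0,0],
  ],
)

```text
time: 20.6
position: [0.4234, 0.1761, 0.0161]
eef_rot: [0.726, 0.687, 0.002, 0.001]
wrist_force: [0.8, -0.3, 8.0]
gripper_width: 0.0446
finger_force: 41.5
```

```bash
python3 - <<'E'
from h import *
d=grab('top')
R=np.array([[np.cos(YAW),np.sin(YAW)],[-np.sin(YAW),np.cos(YAW)]])
for u in((453,155),(517,160)): print('slot',R@(onplane(d,(210+u[0]/3.3-.35,130+u[1]/3.3-.35),.165)[:2]-S))
go(*st(0,-.086),.175,Y2)
E
```

```text
slot [ 0.00189485 -0.13802821]
slot [ 0.0020564  -0.18911436]
t 20.65 turn 0.05 shift after turn [-0.2055  0.1981 -0.1589] | before [-0.2056  0.1979 -0.1589]
```

>>> apply_moves(
  increments=[
    [255,0,0,-0.02,0],
    [255,0,0,-0.035,0],
    [255,0,0,-0.035,0],
    [255,0,0,-0.035,0],
    [255,0,0,-0.035,0],
    [255,-0.03,0,0,0],
    [255,-0.035,0,0,0],
    [255,-0.035,0,0,0],
    [255,-0.035,0.01,0,0],
    [255,-0.035,0.01,0,0],
    [255,-0.035,0.02,0,0],
    [255,0,0.03,0,0],
  ],
)

```text
time: 21.85
position: [0.4805, -0.0364, 0.1755]
eef_rot: [0.728, 0.686, -0.0, 0.001]
wrist_force: [1.0, 0.8, 0.4]
gripper_width: 0.045
finger_force: 41.1
```

>>> apply_moves(
  increments=[
    [255,0,0.04,0,0],
    [255,0,0.04,0,0],
    [255,0,0.03,0,0],
    [255,0,0.016,0,0],
    [255,0,0,0,0],
    [255,0,0,0,0],
  ],
)

```text
time: 22.45
position: [0.6058, -0.0394, 0.1744]
eef_rot: [0.726, 0.687, -0.0, -0.0]
wrist_force: [-0.6, 0.9, -0.6]
gripper_width: 0.045
finger_force: 41.2
```

```bash
python3 - <<'E'
from h import *
go(*st(0,-.086),.122,Y2);print(env.observe()['gripper_width'])
E
```

```text
t 22.45 turn 0.05 shift after turn [-0.0004  0.004   0.0524] | before [-0.0004  0.004   0.0524]
0.04499742499595923
```

>>> apply_moves(
  increments=[
    [255,0,0.003,0.025,0],
    [255,0,0,0.015,0],
    [255,0,0,0.01,0],
    [255,0,0,0.003,0],
    [255,0,0,0,0],
    [110,0,0,0,0],
    [90,0,0,0,0],
    [80,0,0,0,0],
    [80,0,0,0,0],
    [80,0,0,-0.02,0],
    [80,0,0,-0.03,0],
    [80,0,0,-0.04,0],
  ],
)

```text
time: 23.65
position: [0.6085, -0.0396, 0.2108]
eef_rot: [0.726, 0.687, -0.001, -0.002]
wrist_force: [0.1, 0.0, 0.4]
gripper_width: 0.0579
finger_force: 0.0
```

>>> apply_moves(
  increments=[
    [80,-0.03,-0.03,0,0],
    [80,-0.03,-0.03,0,0],
    [80,0,0,0,0],
  ],
)

```text
time: 23.95
position: [0.5433, -0.0987, 0.2119]
eef_rot: [0.727, 0.686, -0.001, -0.0]
wrist_force: [0.1, 0.0, -0.4]
gripper_width: 0.0585
finger_force: 0.0
```

```bash
python3 - <<'E'
from h import *
d=goods()
go(.4026,-.3383,.11,np.radians(-118))
cv2.imwrite('pics/t8.png',cv2.resize(d['bgr'][130:290,210:450],None,fx=3.3,fy=3.3,interpolation=cv2.INTER_CUBIC))
E
```

```text
wax [427.1 257.3] [ 0.4028 -0.3382  0.024 ] sides [np.float64(0.0353), np.float64(0.05)] long axis deg -115.2
wax [295.4 243.8] [0.4312 0.0457 0.024 ] sides [np.float64(0.034), np.float64(0.047)] long axis deg -151.6
t 24.0 turn 24.69 shift after turn [-0.2793 -0.0128  0.102 ] | before [-0.2485 -0.1283  0.102 ]
```

View pics/t8.png

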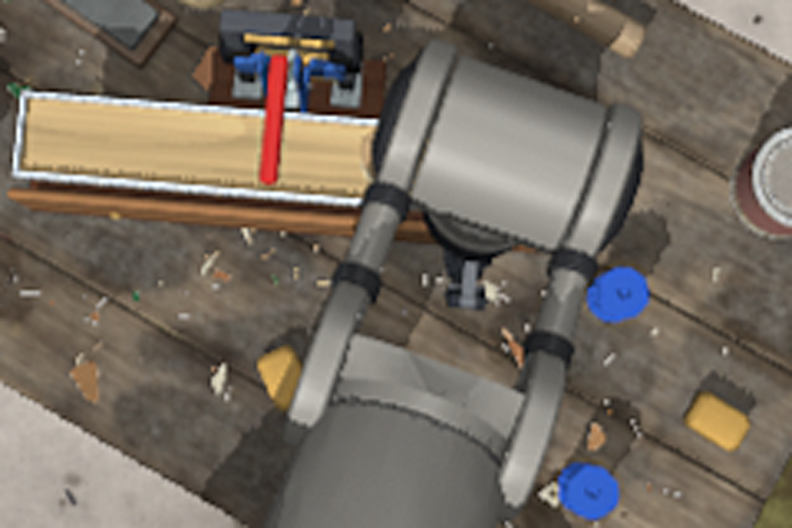

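Natural is placed, though the arm still partly hides it. Next is the right wax at crop (717,419), long axis about 62°.

>>> apply_moves(
  increments=[
    [80,0,0,0,8.2],
    [80,0,0,0,8.2],
    [80,0,0,0,8.2],
    [80,-0.04,-0.002,0,0],
    [80,-0.04,-0.002,0,0],
    [80,-0.04,-0.002,0,0],
    [80,-0.04,-0.002,0,0],
    [80,-0.04,-0.002,0,0],
    [80,-0.04,-0.002,0,0],
    [80,-0.039,-0.001,0.03,0],
    [80,0,0,0.04,0],
    [80,0,0,0.03,0],
  ],
)

```text
time: 25.2
position: [0.4045, -0.3379, 0.1095]
eef_rot: [0.857, 0.516, 0.0, -0.0]
wrist_force: [0.1, 0.7, -0.6]
gripper_width: 0.0585
finger_force: 0.0
```

>>> apply_moves(
  increments=[
    [80,0,0,0,0],
    [80,0,0,0,0],
  ],
)

```text
time: 25.4
position: [0.4056, -0.3373, 0.1118]
eef_rot: [0.856, 0.517, 0.0, 0.0]
wrist_force: [0.8, -0.1, 0.8]
gripper_width: 0.0587
finger_force: 0.0
```

```bash
python3 - <<'E'
from h import *
go(.4026,-.3383,.009,np.radians(-118))
d=grab('scene')
for c in blobs(d,(15,150,110),(30,255,255),(380,260,430,320),40):
    r=cv2.minAreaRect(c);print(np.round(r[0]),r[1],onplane(d,r[0],.02))
d=grab('top');R=np.array([[np.cos(YAW),np.sin(YAW)],[-np.sin(YAW),np.cos(YAW)]])
cv2.imwrite('pics/t9.png',np.vstack([cv2.resize(d['bgr'][130:210,210:390],(720,320),interpolation=cv2.INTER_CUBIC)]))
E
```

```text
t 25.4 turn 0.28 shift after turn [-0.0023 -0.0022  0.1028] | before [-0.0023 -0.0022  0.1028]
```

View pics/t9.png

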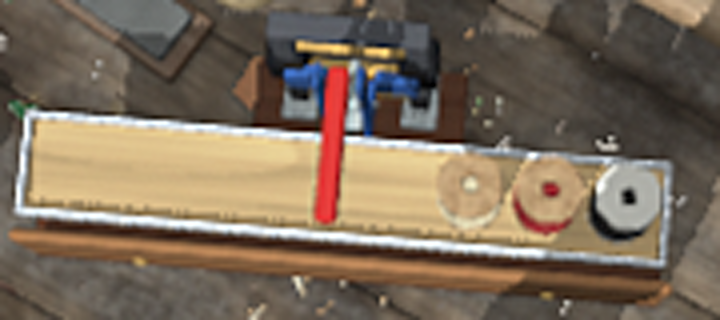

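All three spools stand upright: natural (468,188), red (547,190), black (628,198). Grasping the wax.

>>> apply_moves(
  increments=[
    [80,-0.002,-0.002,0.03,0],
    [80,0,0,0.03,0],
    [80,0,0,0.03,0],
    [80,0,0,0.012,0],
    [80,0,0,0,0],
    [80,0,0,0,0],
    [255,0,0,0,0],
    [255,0,0,0,0],
    [255,0,0,0,0],
    [255,0,0,0,0],
    [255,0,0,0,0],
  ],
)

```text
time: 26.6
position: [0.4029, -0.3389, 0.0113]
eef_rot: [0.856, 0.517, 0.0, 0.002]
wrist_force: [-0.1, 0.8, 6.6]
gripper_width: 0.0344
finger_force: 38.9
```

```bash
python3 - <<'E'
from h import *
go(*st(0,.175),.20,Y2)
E
```

```text
t 26.6 turn -24.56 shift after turn [ 0.5709  0.1898 -0.1887] | before [ 0.5981 -0.0647 -0.1887]
```

Width is 1.5 mm under expected, so the grip is likely on the rounded edge. Regrip 4 mm lower.

>>> apply_moves(
  increments=[
    [80,0,0,0,0],
    [80,0,0,0,0],
    [80,0,0,0,0],
    [80,0,0,0.005,0],
    [80,0,0,0,0],
    [255,0,0,0,0],
    [255,0,0,0,0],
    [255,0,0,0,0],
    [255,0,0,0,0],
  ],
)

```text
time: 27.5
position: [0.4021, -0.3381, 0.0045]
eef_rot: [0.856, 0.517, -0.0, 0.0]
wrist_force: [-1.0, 0.4, 1.5]
gripper_width: 0.0349
finger_force: 39.8
```

>>> apply_moves(
  increments=[
    [255,0,0,-0.015,0],
    [255,0,0,-0.025,0],
    [255,0,0,0,0],
    [255,0,0,0,0],
  ],
)

```text
time: 27.9
position: [0.4022, -0.3381, 0.0444]
eef_rot: [0.856, 0.517, 0.0, 0.0]
wrist_force: [-0.8, -0.7, -1.4]
gripper_width: 0.0345
finger_force: 39.8
```

>>> apply_moves(
  increments=[
    [255,0,0,-0.04,0],
    [255,0,0,-0.04,0],
    [255,0,0,-0.04,0],
    [255,0,0,-0.035,0],
    [255,0,0,0,-8.2],
    [255,0,0,0,-8.2],
    [255,0,0,0,-8.2],
    [255,0.04,0,0,0],
    [255,0.045,0,0,0],
    [255,0.045,0,0,0],
    [255,0.045,0,0,0],
    [255,0.045,0,0,0],
  ],
)

```text
time: 29.1
position: [0.4135, -0.1165, 0.1982]
eef_rot: [0.727, 0.687, -0.0, -0.001]
wrist_force: [0.8, -0.7, -0.0]
gripper_width: 0.0348
finger_force: 40.1
```

>>> apply_moves(
  increments=[
    [255,0.045,0,0,0],
    [255,0.045,0,0,0],
    [255,0.045,0,0,0],
    [255,0.045,0,0,0],
    [255,0.045,0,0,0],
    [255,0.045,0,0,0],
    [255,0.04,0,0,0],
    [255,0.03,0,0,0],
    [255,0,0,0,0],
    [255,0,0,0,0],
  ],
)

```text
time: 30.1
position: [0.4322, 0.2212, 0.198]
eef_rot: [0.726, 0.688, -0.001, -0.0]
wrist_force: [-0.5, 0.7, -0.8]
gripper_width: 0.0349
finger_force: 40.1
```

```bash
python3 - <<'E'
from h import *
go(*st(0,.175),.14,Y2)
E
```

```text
t 30.1 turn 0.14 shift after turn [0.0101 0.1918 0.058 ] | before [0.0096 0.1918 0.058 ]
```

>>> apply_moves(
  increments=[
    [255,0.01,0.03,0,0],
    [255,0,0.04,0,0],
    [255,0,0.04,0,0],
    [255,0,0.04,0,0],
    [255,0,0.041,0,0],
    [255,0,0,0.03,0],
    [255,0,0,0.028,0],
    [255,0,0,0,0],
    [255,0,0,0,0],
  ],
)

```text
time: 31.0
position: [0.6241, 0.2193, 0.1412]
eef_rot: [0.727, 0.687, -0.001, -0.0]
wrist_force: [0.3, 0.5, -0.9]
gripper_width: 0.0352
finger_force: 40.1
```

```bash
python3 - <<'E'
from h import *
go(*st(0,.175),.1135,Y2)
E
```

```text
t 31.0 turn -0.04 shift after turn [0.0013 0.0001 0.0277] | before [0.0013 0.0001 0.0277]
```

>>> apply_moves(
  increments=[
    [255,0.001,0,0.015,0],
    [255,0,0,0.008,0],
    [255,0,0,0.005,0],
    [255,0,0,0,0],
    [255,0,0,0,0],
  ],
)

```text
time: 31.5
position: [0.6245, 0.2216, 0.1141]
eef_rot: [0.726, 0.687, 0.0, 0.0]
wrist_force: [-0.2, 0.9, -0.5]
gripper_width: 0.0352
finger_force: 40.1
```

>>> apply_moves(
  increments=[
    [255,0,0,0.001,0],
    [255,0,0,0.001,0],
    [255,0,0,0,0],
  ],
)

```text
time: 31.8
position: [0.6242, 0.2216, 0.1114]
eef_rot: [0.726, 0.687, 0.0, 0.0]
wrist_force: [0.3, -0.3, -1.2]
gripper_width: 0.0348
finger_force: 40.1
```

No contact yet and it is about 2 mm above the board. Release.

>>> apply_moves(
  increments=[
    [140,0,0,0,0],
    [125,0,0,0,0],
    [115,0,0,0,0],
    [115,0,0,0,0],
    [115,0,0,0,0],
    [115,0,0,-0.02,0],
    [100,0,0,-0.03,0],
    [80,0,0,-0.04,0],
    [80,0,-0.04,0,0],
    [80,0,-0.04,0,0],
    [80,0,-0.04,0,0],
    [80,0,0,0,0],
  ],
)

```text
time: 33.0
position: [0.4993, 0.2284, 0.2013]
eef_rot: [0.726, 0.688, -0.002, -0.001]
wrist_force: [-0.3, 0.2, 0.2]
gripper_width: 0.0585
finger_force: 0.0
```

>>> apply_moves(
  increments=[
    [80,-0.02,-0.03,0,0],
    [80,0,0,0,0],
  ],
)

```text
time: 33.2
position: [0.4705, 0.2087, 0.2011]
eef_rot: [0.726, 0.687, -0.002, -0.001]
wrist_force: [-1.2, 0.6, 0.3]
gripper_width: 0.0586
finger_force: 0.0
```

```bash
python3 - <<'E'
from h import *
d=goods(); R=np.array([[np.cos(YAW),np.sin(YAW)],[-np.sin(YAW),np.cos(YAW)]])
for c in blobs(d,(15,160,110),(28,255,255),(210,140,300,205),40):
    r=cv2.minAreaRect(c); P=np.array([onplane(d,u,.129) for u in cv2.boxPoints(r)]); print('ledge wax',np.round(r[0],1),R@(P.mean(0)[:2]-S),np.linalg.norm(P[1]-P[0]),np.linalg.norm(P[2]-P[1]))
go(.431,.0457,.11,np.radians(-153))
cv2.imwrite('pics/t10.png',d['bgr'])
E
```

```text
wax [295.4 243.8] [0.4312 0.0457 0.024 ] sides [np.float64(0.034), np.float64(0.0496)] long axis deg -151.6
t 33.25 turn 59.82 shift after turn [-0.1116  0.1269  0.0917] | before [-0.1658 -0.0327  0.0917]
```

>>> apply_moves(
  increments=[
    [80,0,0,0,8.5],
    [80,0,0,0,8.5],
    [80,0,0,0,8.5],
    [80,0,0,0,8.5],
    [80,0,0,0,8.5],
    [80,0,0,0,8.5],
    [80,0,0,0,8.5],
    [80,-0.028,0.032,0,0],
    [80,-0.028,0.032,0,0],
    [80,-0.028,0.032,0,0],
    [80,-0.028,0.031,0,0],
    [80,0,0,0,0],
  ],
)

```text
time: 34.45
position: [0.433, 0.0418, 0.2018]
eef_rot: [0.972, 0.234, 0.0, 0.001]
wrist_force: [0.9, 0.3, -0.1]
gripper_width: 0.0588
finger_force: 0.0
```

>>> apply_moves(
  increments=[
    [80,0,0,0.03,0],
    [80,0,0,0.03,0],
    [80,0,0,0.03,0],
    [80,0,0,0,0],
    [80,0,0,0,0],
  ],
)

```text
time: 34.95
position: [0.4334, 0.0459, 0.1118]
eef_rot: [0.972, 0.236, 0.0, 0.0]
wrist_force: [0.2, 0.1, 0.7]
gripper_width: 0.0587
finger_force: 0.0
```

```bash
python3 - <<'E'
from h import *
d=goods(); R=np.array([[np.cos(YAW),np.sin(YAW)],[-np.sin(YAW),np.cos(YAW)]])
for c in blobs(d,(12,150,110),(28,255,255),(205,140,300,192),40):
    r=cv2.minAreaRect(c); P=np.array([onplane(d,u,.129) for u in cv2.boxPoints(r)]); print('ledge wax',np.round(r[0],1),R@(P.mean(0)[:2]-S),np.linalg.norm(P[1]-P[0]),np.linalg.norm(P[2]-P[1]))
d2=grab('scene')
for c in blobs(d2,(15,150,110),(30,255,255),(270,210,330,260),30):
    r=cv2.minAreaRect(c);print('scene wax',np.round(r[0]),np.round(r[1]),onplane(d2,r[0],.015))
go(.431,.0457,.009,np.radians(-153))
a=cv2.resize(d['bgr'][140:270,205:385],(720,520),interpolation=cv2.INTER_CUBIC)
cv2.imwrite('pics/t11.png',a)
E
```

```text
t 35.05 turn 0.36 shift after turn [-0.0026 -0.0012  0.1038] | before [-0.0026 -0.0013  0.1038]
```

View pics/t11.png

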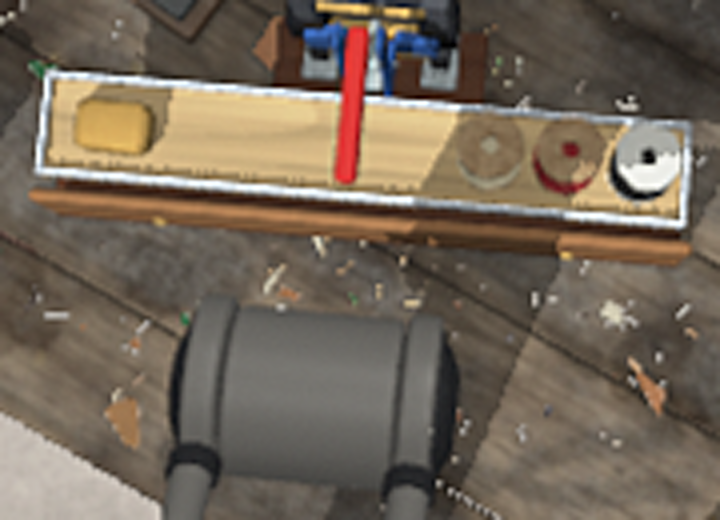

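All four goods are right on the ledge (wax flat at (113,125)). Second wax was last seen unmoved 1.7 s ago; grasping it.

>>> apply_moves(
  increments=[
    [80,-0.0025,-0.001,0.03,0],
    [80,0,0,0.03,0],
    [80,0,0,0.03,0],
    [80,0,0,0.015,0],
    [80,0,0,0,0],
    [80,0,0,0,0],
    [255,0,0,0,0],
    [255,0,0,0,0],
    [255,0,0,0,0],
    [255,0,0,0,0],
    [255,0,0,0,0],
  ],
)

```text
time: 36.15
position: [0.4306, 0.0453, 0.008]
eef_rot: [0.972, 0.236, 0.002, 0.0]
wrist_force: [-1.0, 0.4, 8.2]
gripper_width: 0.035
finger_force: 39.0
```

>>> apply_moves(
  increments=[
    [255,0,0,-0.015,0],
    [255,0,0,-0.03,0],
    [255,0,0,-0.04,0],
    [255,0,0,-0.04,0],
    [255,0,0,-0.04,0],
    [255,0,0,-0.025,0],
    [255,0,0,0,0],
    [255,0,0,0,0],
  ],
)

```text
time: 36.95
position: [0.4294, 0.0454, 0.1969]
eef_rot: [0.972, 0.236, 0.001, 0.0]
wrist_force: [-0.0, -0.0, -0.9]
gripper_width: 0.0345
finger_force: 40.5
```

```bash
python3 - <<'E'
from h import *
go(*st(0,.1),.14,Y2)
d=grab('top'); R=np.array([[np.cos(YAW),np.sin(YAW)],[-np.sin(YAW),np.cos(YAW)]])
print(R@(onplane(d,(233,171),.129)[:2]-S))
E
```

```text
t 36.95 turn -59.45 shift after turn [0.1108 0.1848 0.0569] | before [ 0.2154 -0.0015  0.0569]
[-0.00154724  0.17086231]
```

>>> apply_moves(
  increments=[
    [255,0,0,0,-8.5],
    [255,0,0,0,-8.5],
    [255,0,0,0,-8.5],
    [255,0,0,0,-8.5],
    [255,0,0,0,-8.5],
    [255,0,0,0,-8.5],
    [255,0,0,0,-8.5],
    [255,0.035,0,0,0],
    [255,0.04,0,0,0],
    [255,0.035,0.02,0,0],
    [255,0,0.03,0,0],
    [255,0,0.03,0,0],
  ],
)

```text
time: 38.2
position: [0.5153, 0.152, 0.1945]
eef_rot: [0.725, 0.688, -0.001, -0.001]
wrist_force: [-0.4, 0.2, -0.5]
gripper_width: 0.0341
finger_force: 40.5
```

>>> apply_moves(
  increments=[
    [255,0,0.035,0,0],
    [255,0,0.035,0,0],
    [255,0,0.034,0,0],
    [255,0,0,0.03,0],
    [255,0,0,0.027,0],
    [255,0,0,0,0],
    [255,0,0,0,0],
  ],
)

```text
time: 38.9
position: [0.6187, 0.145, 0.1383]
eef_rot: [0.726, 0.687, -0.001, -0.001]
wrist_force: [-0.6, 0.2, 0.2]
gripper_width: 0.0343
finger_force: 40.5
```

```bash
python3 - <<'E'
from h import *
go(*st(0,.1),.115,Y2);print(env.observe()['gripper_width'])
E
```

```text
t 38.9 turn 0.05 shift after turn [0.0007 0.0014 0.0233] | before [0.0007 0.0014 0.0233]
0.03432131101486213
```

>>> apply_moves(
  increments=[
    [255,0.001,0.001,0.012,0],
    [255,0,0,0.007,0],
    [255,0,0,0.004,0],
    [255,0,0,0.001,0],
    [255,0,0,0,0],
    [255,0,0,0,0],
  ],
)

```text
time: 39.5
position: [0.6206, 0.146, 0.1158]
eef_rot: [0.726, 0.687, 0.0, 0.0]
wrist_force: [0.1, -0.1, -1.1]
gripper_width: 0.0342
finger_force: 40.5
```

>>> apply_moves(
  increments=[
    [140,0,0,0,0],
    [125,0,0,0,0],
    [115,0,0,0,0],
    [115,0,0,0,0],
    [115,0,0,0,0],
    [115,0,0,-0.02,0],
    [100,0,0,-0.03,0],
    [80,0,0,-0.04,0],
    [80,0,-0.04,0,0],
    [80,0,-0.04,0,0],
    [80,0,-0.04,0,0],
    [80,0,0,0,0],
  ],
)

```text
time: 40.7
position: [0.4954, 0.1529, 0.2051]
eef_rot: [0.726, 0.688, -0.002, -0.001]
wrist_force: [-0.9, 0.5, -0.3]
gripper_width: 0.0589
finger_force: 0.0
```

```bash
python3 - <<'E'
from h import *
p=st(-.06,-.0); go(*st(.004,0),.3,YAW); print(env.observe()['joint_positions'].round(2))
E
```

```text
t 40.7 turn -89.88 shift after turn [-0.1289 -0.1003 -0.0949] | before [-0.1006  0.1287 -0.0949]
[0.15 0.36 1.58 0.   1.21 0.2 ]
```

>>> apply_moves(
  increments=[
    [80,0,0,-0.03,8.2],
    [80,0,0,-0.03,8.2],
    [80,0,0,-0.03,8.2],
    [80,0,0,0,8.2],
    [80,0,0,0,8.2],
    [80,0,0,0,8.2],
    [80,0,0,0,8.2],
    [80,0,0,0,8.2],
    [80,0,0,0,8.2],
    [80,0,0,0,8.2],
    [80,0,0,0,7.9],
    [80,0,0,0,0],
  ],
)

```text
time: 41.9
position: [0.5012, 0.1526, 0.2955]
eef_rot: [1.0, -0.027, 0.0, 0.0]
wrist_force: [0.0, -0.2, -0.1]
gripper_width: 0.0588
finger_force: 0.0
```

>>> apply_moves(
  increments=[
    [80,-0.03,0.04,0,0],
    [80,-0.03,0.045,0,0],
    [80,0,0,0,0],
    [80,0,0,0,0],
  ],
)

```text
time: 42.3
position: [0.4389, 0.0736, 0.296]
eef_rot: [1.0, -0.026, 0.001, -0.0]
wrist_force: [0.0, 0.3, 0.5]
gripper_width: 0.0584
finger_force: 0.0
```

```bash
python3 - <<'E'
from h import *
go(*st(.004,0),.28,YAW)
d=grab('top'); R=np.array([[np.cos(YAW),np.sin(YAW)],[-np.sin(YAW),np.cos(YAW)]])
for c in blobs(d,(14,150,100),(28,255,255),(212,140,292,190),25):
    r=cv2.minAreaRect(c); P=np.array([onplane(d,u,.129) for u in cv2.boxPoints(r)]); print(cv2.contourArea(c),np.round(r[0],1),(R@(P.mean(0)[:2]-S)).round(3),np.linalg.norm(P[1]-P[0]),np.linalg.norm(P[2]-P[1]))
s=grab('scene')
a=cv2.resize(d['bgr'][135:200,205:385],(720,260),interpolation=cv2.INTER_CUBIC)
b=cv2.resize(s['bgr'][140:250,250:410],(480,330),interpolation=cv2.INTER_CUBIC); b=cv2.copyMakeBorder(b,0,0,0,240,0)
cv2.imwrite('pics/f12.png',np.vstack([a,b]))
E
```

```text
t 42.3 turn 0.2 shift after turn [0.1809 0.018  0.016 ] | before [0.1808 0.0186 0.016 ]
```

View pics/f12.png

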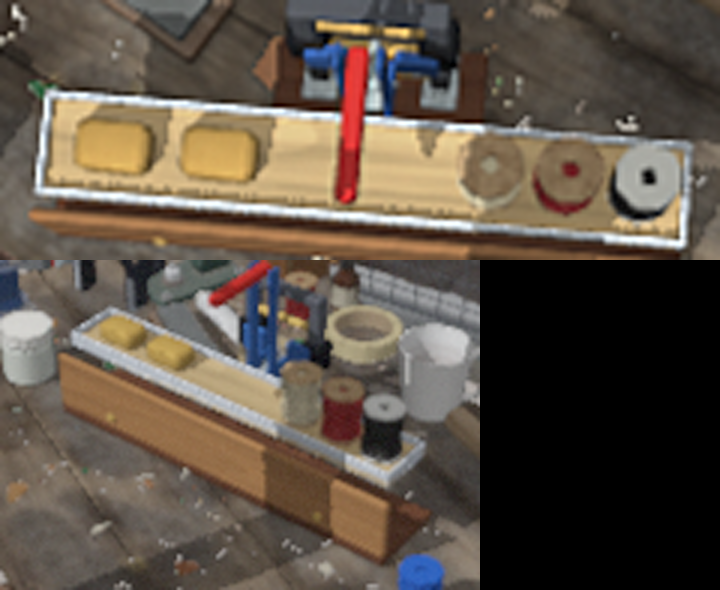

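All five are correctly on the ledge, hanging on the middle rung: wax at (113,148) and (219,153), spools on the right. Now to the handle.

>>> apply_moves(
  increments=[
    [80,0.036,0.0036,0,0],
    [80,0.036,0.0036,0,0],
    [80,0.036,0.0036,0,0],
    [80,0.036,0.0036,0,0],
    [80,0.036,0.0036,0,0],
    [80,0,0,0.016,0],
    [80,0,0,0,0],
    [80,0,0,0,0],
  ],
)

```text
time: 43.2
position: [0.6173, 0.0476, 0.2788]
eef_rot: [1.0, -0.026, -0.001, -0.0]
wrist_force: [1.1, 0.4, 0.3]
gripper_width: 0.0588
finger_force: 0.0
```

```bash
python3 - <<'E'
from h import *
go(*st(.004,0),.222,YAW)
E
```

```text
t 43.2 turn 0.25 shift after turn [0.0013 0.002  0.0568] | before [0.0013 0.002  0.0568]
```

>>> apply_moves(
  increments=[
    [80,0.001,0.002,0,0.2],
    [80,0,0,0.02,0],
    [80,0,0,0.02,0],
    [80,0,0,0.016,0],
    [80,0,0,0,0],
    [80,0,0,0,0],
    [255,0,0,0,0],
    [255,0,0,0,0],
    [255,0,0,0,0],
    [255,0,0,0,0],
    [255,0,0,0,0],
    [255,0,0,0,0],
  ],
  grip_force=80,
)

```text
time: 44.4
position: [0.6186, 0.0458, 0.2244]
eef_rot: [1.0, -0.028, 0.001, -0.001]
wrist_force: [0.4, 5.0, 2.9]
gripper_width: 0.0125
finger_force: 78.2
```

>>> apply_moves(
  increments=[
    [255,0,0,-0.003,0],
    [255,0,0,-0.005,0],
    [255,0,0,-0.007,0],
    [255,0,0,-0.007,0],
    [255,0,0,-0.007,0],
    [255,0,0,-0.007,0],
    [255,0,0,-0.007,0],
    [255,0,0,-0.007,0],
    [255,0,0,0,0],
  ],
)

```text
time: 45.3
position: [0.6185, 0.0458, 0.2728]
eef_rot: [1.0, -0.028, -0.0, -0.001]
wrist_force: [3.3, 5.2, -5.7]
gripper_width: 0.0126
finger_force: 78.4
```

>>> apply_moves(
  increments=[
    [255,0,0,-0.004,0],
    [255,0,0,-0.007,0],
    [255,0,0,-0.007,0],
    [255,0,0,-0.007,0],
    [255,0,0,-0.006,0],
    [255,0,0,-0.004,0],
    [255,0,0,-0.002,0],
    [255,0,0,0,0],
    [255,0,0,0,0],
  ],
)

```text
time: 46.2
position: [0.6185, 0.0458, 0.309]
eef_rot: [1.0, -0.028, -0.0, -0.001]
wrist_force: [4.3, 4.2, -6.0]
gripper_width: 0.012
finger_force: 78.5
```

>>> apply_moves(
  increments=[
    [255,0,0,0.003,0],
    [255,0,0,0.004,0],
    [255,0,0,0.004,0],
    [255,0,0,0.004,0],
    [255,0,0,0.004,0],
    [255,0,0,0.003,0],
    [255,0,0,0.002,0],
    [255,0,0,0.001,0],
    [255,0,0,0,0],
    [255,0,0,0,0],
  ],
)

```text
time: 47.2
position: [0.6185, 0.0458, 0.2848]
eef_rot: [1.0, -0.028, 0.0, -0.001]
wrist_force: [3.0, 4.8, -3.5]
gripper_width: 0.0125
finger_force: 79.2
```

>>> apply_moves(
  increments=[
    [255,0,0,0.001,0],
    [255,0,0,0.001,0],
    [255,0,0,0,0],
    [255,0,0,0,0],
  ],
)

```text
time: 47.6
position: [0.6185, 0.0458, 0.2843]
eef_rot: [1.0, -0.028, 0.001, -0.001]
wrist_force: [-0.0, 5.1, 3.5]
gripper_width: 0.0125
finger_force: 80.2
```

Resting exactly 60 mm up, with the force reversed. Release.

>>> apply_moves(
  increments=[
    [180,0,0,0,0],
    [140,0,0,0,0],
    [100,0,0,0,0],
    [80,0,0,0,0],
    [80,0,0,0,0],
    [80,0,0,-0.02,0],
    [80,0,0,-0.03,0],
    [80,0,0,-0.03,0],
    [80,-0.03,0,0,0],
    [80,-0.04,0,0,0],
    [80,-0.04,0,0,0],
    [80,-0.04,0,0,0],
  ],
)

```text
time: 48.8
position: [0.4668, 0.0531, 0.3632]
eef_rot: [1.0, -0.028, -0.0, 0.0]
wrist_force: [0.1, -0.0, 0.8]
gripper_width: 0.0587
finger_force: 0.0
```

>>> apply_moves(
  increments=[
    [80,-0.03,0,0,0],
    [80,0,0,0,0],
    [80,0,0,0,0],
    [80,0,0,0,0],
    [80,0,0,0,0],
  ],
)

```text
time: 49.3
position: [0.4394, 0.0547, 0.3629]
eef_rot: [1.0, -0.029, -0.0, 0.0]
wrist_force: [-0.7, -0.1, 1.2]
gripper_width: 0.0585
finger_force: 0.0
```

```bash
python3 - <<'E'
from h import *
d=grab('top'); print(env.observe()['wrist_force'].round(1))
R=np.array([[np.cos(YAW),np.sin(YAW)],[-np.sin(YAW),np.cos(YAW)]]); A=lambda p:(R@(p[:2]-S)).round(3)
for nm,lo,hi,z in(('wax',(15,150,110),(28,255,255),.189),('handle',(0,180,100),(6,255,255),.307),('lip',(0,0,150),(180,50,255),.173)):
  for c in blobs(d,lo,hi,(190,120,400,200),40):
    r=cv2.minAreaRect(c); P=np.array([onplane(d,u,z) for u in cv2.boxPoints(r)]); print(nm,np.round(r[0],1),A(P.mean(0)),np.linalg.norm(P[1]-P[0]).round(3),np.linalg.norm(P[2]-P[1]).round(3))
s=grab('scene')
for nm,P in(('red disc',(0,-.138,.225)),):
    print(nm,proj(d,[*st(0,-.138),.225]),proj(d,[*st(0,-.19),.225]),proj(d,[*st(0,-.086),.225]))
g=cv2.resize(cv2.cvtColor(d['bgr'],cv2.COLOR_BGR2GRAY)[130:205,300:400],None,fx=4,fy=4,interpolation=cv2.INTER_CUBIC)
c=cv2.HoughCircles(g,cv2.HOUGH_GRADIENT,1.5,45,param1=120,param2=25,minRadius=30,maxRadius=44)
for x,y,r in ([] if c is None else c[0]): u=(x/4+300-.375,y/4+130-.375);print('circ',np.round(u,1),r/4,A(onplane(d,u,.225)))
E
```

```text
[-0.5  0.4 -0.7]
handle [291.2 160. ] [ 0.004 -0.   ] 0.09 0.012
lip [307.5 158.5] [ 0.04  -0.031] 0.071 0.019
lip [294.5 170.4] [0.006 0.001] 0.086 0.453
red disc [[348.43579731 173.12914768]] [[369.30826756 174.82209268]] [[327.59964517 171.43914842]]
circ [369.9 177.4] 10.7625 [-0.006 -0.192]
circ [347.4 176.7] 8.4 [-0.009 -0.136]
```

```bash
python3 - <<'E'
from h import *
d=grab('top'); R=np.array([[np.cos(YAW),np.sin(YAW)],[-np.sin(YAW),np.cos(YAW)]]); A=lambda p:(R@(p[:2]-S)).round(3)
b=cv2.resize(d['bgr'],None,fx=4,fy=4,interpolation=cv2.INTER_CUBIC); d4=dict(d,bgr=b)
def rep(nm,lo,hi,roi,z,mn):
  for c in blobs(d4,lo,hi,[4*v for v in roi],mn):
    m=cv2.moments(c); u=(m['m10']/m['m00']/4-.375,m['m01']/m['m00']/4-.375); w=cv2.minAreaRect(c)[1]; print(nm,np.round(u,1),np.round(np.array(w)/4,1),A(onplane(d,u,z)))
rep('red',(170,120,50),(180,255,255),(335,155,362,195),.225,20); rep('red0',(0,150,50),(6,255,255),(335,155,362,195),.225,20)
rep('white',(0,0,120),(180,45,255),(358,160,382,190),.225,800)
rep('black',(0,0,0),(180,255,70),(360,160,380,182),.225,20)
rep('wax',(12,120,80),(28,255,255),(205,140,285,190),.189,800)
E
```

```text
red [344.9 181.8] [13.4  4.3] [-0.023 -0.131]
red [349. 173.] [2.2 2.5] [ 0.    -0.139]
red0 [346.1 181.3] [15.   5.6] [-0.021 -0.134]
red0 [348.8 172.8] [3.2 3.2] [ 0.001 -0.139]
white [370.9 173.7] [24.7 24.1] [ 0.003 -0.194]
black [360.7 178.9] [7.5 4. ] [-0.012 -0.169]
black [369.5 174.7] [3.7 2.9] [ 0.   -0.19]
black [367.9 161.7] [ 4.8 17.2] [ 0.033 -0.184]
wax [225.3 188.5] [ 2.8 38. ] [-0.059  0.172]
wax [255.4 174.2] [21.2 13.6] [-0.016  0.099]
wax [228.4 166.9] [20.8 14. ] [-0.002  0.17 ]
```

Wax two reads x = -0.016, so it may have shifted. I'll check it with two views.

```bash
python3 - <<'E'
from h import *
R=np.array([[np.cos(YAW),np.sin(YAW)],[-np.sin(YAW),np.cos(YAW)]]); A=lambda p:(R@(p[:2]-S)).round(4)
for n,roi in(('top',(205,140,285,184)),('scene',(230,120,360,240))):
  d=grab(n); b=cv2.resize(d['bgr'],None,fx=4,fy=4,interpolation=cv2.INTER_CUBIC); d4=dict(d,bgr=b)
  for lo in ((14,150,80),(14,165,80),(14,150,150)):
   for c in blobs(d4,lo,(28,255,255),[4*v for v in roi],400):
    r=cv2.minAreaRect(c); P=np.array([onplane(d,np.array(u)/4-.375,.189) for u in cv2.boxPoints(r)])
    print(n,lo,cv2.contourArea(c)/16,np.round(np.array(r[0])/4,1),[A(p).tolist() for p in P])
  for y in(.1,.17): print('pred',n,proj(d,[[*st(0,y),.189],[*st(-.0135,y),.189],[*st(0,y),.177]]).round(1).tolist())
  if n=='top':
    h=cv2.cvtColor(d['bgr'],cv2.COLOR_BGR2HSV)
    for c0 in (228,255): print(c0,[(y,*h[y,c0].tolist()) for y in range(154,187)])
E
```

```text
pred top [[255.5, 168.2], [255.0, 173.4], [256.2, 169.1]]
pred top [[228.6, 166.1], [228.1, 171.2], [229.6, 167.0]]
228 [(154, 106, 21, 250), (155, 106, 20, 187), (156, 19, 108, 130), (157, 19, 100, 158), (158, 19, 93, 150), (159, 19, 92, 144), (160, 19, 122, 134), (161, 19, 146, 175), (162, 19, 144, 198), (163, 19, 143, 198), (164, 19, 143, 203), (165, 20, 143, 205), (166, 19, 143, 209), (167, 20, 142, 210), (168, 19, 142, 213), (169, 20, 143, 216), (170, 19, 143, 218), (171, 20, 140, 224), (172, 19, 144, 223), (173, 19, 149, 176), (174, 19, 109, 169), (175, 19, 95, 212), (176, 19, 95, 205), (177, 19, 98, 158), (178, 19, 117, 137), (179, 23, 16, 193), (180, 103, 14, 248), (181, 100, 8, 186), (182, 15, 79, 90), (183, 10, 155, 66), (184, 11, 144, 69), (185, 10, 128, 72), (186, 10, 133, 69)]
255 [(154, 16, 64, 103), (155, 15, 85, 72), (156, 104, 20, 247), (157, 105, 28, 233), (158, 18, 74, 221), (159, 21, 96, 233), (160, 19, 95, 225), (161, 19, 93, 232), (162, 19, 95, 187), (163, 19, 96, 148), (164, 19, 98, 149), (165, 19, 94, 146), (166, 19, 91, 148), (167, 19, 106, 125), (168, 19, 142, 142), (169, 20, 147, 189), (170, 19, 145, 202), (171, 19, 144, 203), (172, 19, 143, 204), (173, 19, 144, 207), (174, 19, 143, 209), (175, 19, 142, 213), (176, 19, 142, 215), (177, 20, 142, 217), (178, 20, 143, 220), (179, 20, 143, 230), (180, 19, 158, 192), (181, 18, 69, 151), (182, 106, 15, 253), (183, 98, 5, 208), (184, 14, 81, 95), (185, 9, 159, 61), (186, 9, 129, 65)]
pred scene [[305.6, 152.7], [303.0, 154.3], [305.7, 155.7]]
pred scene [[290.1, 146.3], [287.5, 147.9], [290.3, 149.3]]
```

Wax two was nudged against the front lip. It is still flat, with the same shading and size as its twin and the lip fully visible in front of it, at about x = -0.0145, within the 20 mm limit. Everything else is in place, so I hand in.

```bash
python3 -c "
from bench import env
print(env.hand_in())"
```

```text
the job is handed in; nothing more can be done
None
```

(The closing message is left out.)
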